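# Slide the price sign round the bent rail to its end collar

## Task

The blank price sign hangs by its ring on a bent steel wire over the bakery display board. Take it by its blue grip and slide it gently along the wire, round both bends, until it has pushed the red collar at the far end fully home, then let go and leave the sign hanging there. Never force the ring against the wire, and leave the pastries and the jam jar where they are.

Things in the scene. Friction and masses are not known exactly. Their poses are not given: they have to be found in the camera images.
- stand: Wooden display board, 250 (its x) by 420 (its y) by 20 mm thick, fixed to the table. Origin: centre of its underside, z up. It carries a level dark steel wire 8 mm thick, axis 165 mm above the table. The wire runs from a black end disc along the board's +y to bend 1, then slanting (halfway between +y and -x) to bend 2, then along +y to a red collar and a black end disc. Ring and wire may press on each other with 20 N at most.
- bend1 (a point): Bend 1 of the wire: the point where the first straight and the slanting stretch would cross, at (46, -45, 165) mm in the board's frame, true to the board. Here the wire turns 45 degrees left, rounded to 25 mm radius on its axis. The first straight starts at its black disc 93 mm before this point.
- bend2_nominal (a point): Nominal crossing point of bend 2 (45 degrees right, 25 mm radius), 130 mm from bend 1, at (-46, 47, 165) mm on the board. Only nominal: the far part of the wire (bend 2, end straight, collar, disc together) is clamped at an unmeasured place up to 26 mm further on or back along the slanting stretch, so the end straight lies up to 19 mm to either side. Find it by feel or sight. The clamp does not give.
- sign_ring (a point): Centre of the sign's brass ring, threaded on the wire, cannot come off: 28 mm outside diameter, 14 mm hole (3 mm play all round when centred), 10 mm long. Axes: y along the wire towards the far end, z up. Hanging free, it is 3 mm below the wire's axis. A black slate 50 mm long (y), 7 mm thick hangs rigidly below, from 24 to 79 mm below this point. The sign is one rigid piece of about 140 g.
- sign_grip (a point): Grasp point in the sign's blue upright grip block, 38 mm above the ring's centre. The block is 12 mm thick across the wire (sign x), 24 mm long along the wire (sign y) and stands from 11 to 57 mm above the ring's centre. Same axes as sign_ring.
- collar (a joint): Travel in m of the red collar (26 mm diameter, 12 mm long) at the far end of the wire: 0 to 0.002 at the start, 0.010 fully home against the black end disc; home beyond 0.008. It slides along the wire towards the end (board's +y), takes about 3 N to push and stays where it is left. When it is home, a ring touching it is centred 76 mm beyond bend 2's true crossing point.
- muffin_mid (a point): Middle of a loose muffin, 70 mm diameter, 55 mm high, standing on the board; not to be disturbed.
- roll_mid (a point): Middle of a loose flat cinnamon roll, 84 mm diameter, 30 mm high, lying on the board; not to be disturbed.
- jam_mid (a point): Middle of a loose jam jar, 60 mm diameter, 85 mm high, standing on the table beside the board; not to be disturbed.

How it is judged:
By the outcome, as a careful person would: the job done as asked, in the order asked, and still so for the second after the job is handed in, with the robot touching nothing.
It also fails if it takes over 64 s, if anything falls off the work surface, if the arm or the gripper's body presses on something with over 40 N, if the wrist force passes 120 N, or if a joint passes its speed limit or range.

## Robot

A 6-joint arm with a two-finger parallel gripper is mounted at the origin on the work surface. World frame = base frame: x ahead of the robot, y to its left, z up, the work surface at z = 0. Lengths are in m, angles in degrees, forces in N, time in s.
With the tool pointing down it reaches from about 0.3 to 0.775 m from the base axis. Payload 14.6 kg.
Tool frame: the origin (TCP) lies between the finger pads; the fingertips stand bot.tips_ahead ahead of it and the grasp point (between the pads) lies 8 mm behind it (bot.tips_ahead is the distance from the TCP to the fingertips, in m); z points along the fingers, x is the direction in which the jaws open and shut, and the axes are right-handed (so a half turn about z gives the same grasp; the last joint's range is limited). The gripper opens to 94 mm and grips with 3 to 60 N. Pads are 16 mm wide; open, the fingers measure 119 mm over their backs; the gripper's body (75 mm by 177 mm) begins 78 mm behind the grasp point.
Start: joints at [64.767, 17.183, 87.147, -0, 75.671, -3.816], TCP at [0.201, 0.512, 0.216] pointing down, gripper open.
Joint ranges: [-173.82, 173.82], [-45.26, 126.66], [13.44, 144.39], [-59.66, 239.66], [0, 175.72], [-146.38, 146.38]. Speed limits (degrees/s): [127.2, 127.2, 147.25, 180, 180, 180].

## Interface

Orientations are given as a 3x3 rotation matrix whose columns are the frame's x, y, z axes.
In Python, from workcell import bot gives the robot as it stands. The module is installed in compiled form; this text tells all that it offers.
- The arm moves only by the tool jog_arm, never from a script. Its argument "targets" is a list of rows, each an object with "slide": the shift along the tool's x, y, z in cm, a list of three; "angular": the turn, a rotation vector about the tool's x, y, z in rad, a list of three; "gripper": the closure in counts, from 0 (fully open) to 255 (shut). In form: [{"slide": [tx, ty, tz], "angular": [ax, ay, az], "gripper": gripper}, ...]. A call has 1 to 20 rows; each row is the pose to reach, as a shift and turn from the pose measured when the call began, along the tool's axes at that moment; what a row does not reach only later rows make up. A row lasts 1/8 s, in which the tool goes at most 62.5 mm and 10.7 degrees, less where a joint would pass 70% of its speed; a pose out of reach is approached as far as the arm can. A call with a gripper value outside its range is refused whole. The fingers move at their own pace and stop on an object; "newtons" is the grip in N (left out, the last holds). Time passes only in rows, so rows that repeat a pose let the fingers close. It gives the time, the measured TCP pose, the force and the opening at its end, in the units of the state.
- bot.state(): the state, without advancing time (a new reading comes with each control period).
- bot.snapshot(name): name is "side" or "top" or "wrist"; returns a dict with "color" (384x512x3 uint8, red, green, blue), "vertical_fov" (degrees; the focal length in pixels is half the picture's height over the tangent of half this angle, whatever the lens; pixels are square), "cx", "cy" (the principal point, pixels), "cam_to_world" (4x4, takes a point from camera to world coordinates). Camera axes: x right, y up, looking along -z (the intrinsics and any distortion apply to the point x, -y, -z); pixel columns grow to the right and rows downward; lengths in m; the calibration is good to about 2 mm. A picture is of the moment at which its call begins. There is no depth.
- bot.sign_off(): hands the job in, once; it reports no verdict.
The state is a dict: "time": time; "qpos": joint angles; "qd": joint speeds; "tau": joint torques, N m; "tcp_pos": TCP position; "orientation": TCP orientation; "ft_force": force on the tool from outside, world axes, zero at the start; "ft_torque": the same for the moment, N m; "gripper_width": opening from 0.0 (shut) to 1.0 (fully open).
Only numpy, scipy, OpenCV 4.12 (cv2) and the standard library are available. Lean on these libraries where they do the work, as an engineer would, in place of code of your own. Each camera call takes 0.05 s, during which the arm holds its last target.

## Working session

There is one attempt and no reset: what is moved stays moved. The work goes in short steps, Python scripts to look and compute and a tool call to move; the robot and the scene stay as the last step left them, time stands still between calls to the robot, and variables do not carry over. Pictures are saved under pics/ and viewed, and the job is handed in when it is done.

Besides the shell and the picture viewer there is one more tool, called after "Call:" as name(argument=value, ...), one argument or row to a line, values as JSON. jog_arm: Moves the arm, as the interface text tells. Its arguments: {"type":"object","properties":{"targets":{"type":"array","items":{"type":"object","properties":{"slide":{"type":"array","items":{"type":"number"}},"angular":{"type":"array","items":{"type":"number"}},"gripper":{"type":"number"}}}},"newtons":{"type":"number"}},"required":["targets"]}

```bash
mkdir -p pics
cat > h.py <<'E'
from workcell import bot
import numpy as np, cv2
def snap(n,f):
    s=bot.snapshot(n); cv2.imwrite('pics/'+f,cv2.cvtColor(s['color'],cv2.COLOR_RGB2BGR))
    np.save('pics/'+f[:-4]+'.npy',s,allow_pickle=True); return s
E
python3 - <<'E'
from h import *
st=bot.state()
for k in st: print(k,np.round(st[k],4))
print(bot.tips_ahead)
for n in ['side','top','wrist']:
    s=snap(n,n+'1.png'); print(n,{k:(np.round(v,4) if k!='color' else v.shape) for k,v in s.items()})
E
```

```text
time 0.0
qpos [ 6.47676e+01  1.72146e+01  8.71814e+01  8.00000e-04  7.56713e+01
 -3.81530e+00]
qd [ 0.0115 -0.0815  0.1024 -0.0574  0.0222 -0.0366]
tau [ 4.50000e-03 -5.31849e+01 -3.52723e+01  7.10000e-02  2.46000e-02
 -1.00000e-04]
tcp_pos [0.2007 0.5118 0.2159]
orientation [[ 3.652e-01  9.309e-01 -5.000e-04]
 [ 9.309e-01 -3.652e-01 -1.100e-03]
 [-1.200e-03 -1.000e-04 -1.000e+00]]
ft_force [-0.5317  0.3277 -0.2117]
ft_torque [-0.0107  0.025  -0.0223]
gripper_width 0.9981
0.011
side {'color': (384, 512, 3), 'vertical_fov': np.float64(49.3985), 'cx': np.float64(255.688), 'cy': np.float64(195.0607), 'cam_to_world': array([[ 8.686e-01,  2.710e-01, -4.149e-01,  2.593e-01],
       [-4.955e-01,  4.741e-01, -7.278e-01, -6.532e-01],
       [-5.000e-04,  8.377e-01,  5.461e-01,  5.730e-01],
       [ 0.000e+00,  0.000e+00,  0.000e+00,  1.000e+00]])}
top {'color': (384, 512, 3), 'vertical_fov': np.float64(53.2213), 'cx': np.float64(255.3292), 'cy': np.float64(192.7081), 'cam_to_world': array([[ 0.0935,  0.9731, -0.2104,  0.4209],
       [-0.9956,  0.0912, -0.0208, -0.0899],
       [-0.001 ,  0.2114,  0.9774,  0.9923],
       [ 0.    ,  0.    ,  0.    ,  1.    ]])}
wrist {'color': (384, 512, 3), 'vertical_fov': np.float64(62.8051), 'cx': np.float64(256.849), 'cy': np.float64(189.044), 'cam_to_world': array([[ 0.3657, -0.9042, -0.2208,  0.1365],
       [ 0.9307,  0.3553,  0.0867,  0.5373],
       [ 0.    , -0.2372,  0.9715,  0.3833],
       [ 0.    ,  0.    ,  0.    ,  1.    ]])}
```

View pics/side1.png

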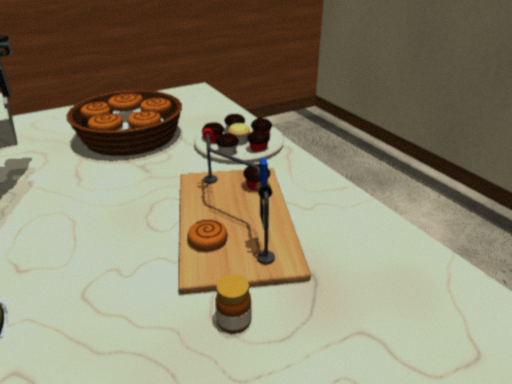

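View pics/top1.png

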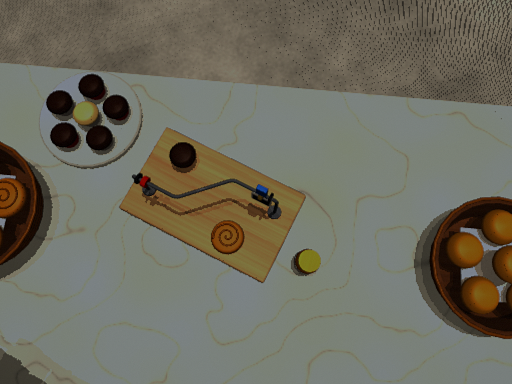

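View pics/wrist1.png

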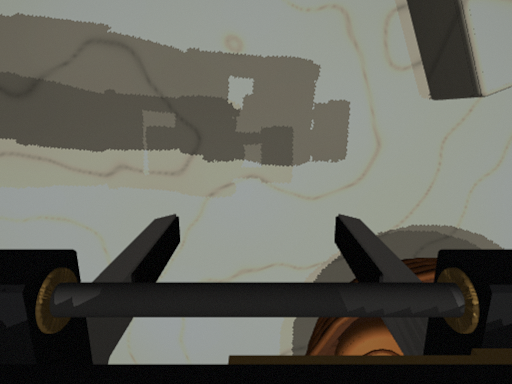

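```bash
cat >> h.py <<'E'
def ray(s,u,v):
    h,w=s['color'].shape[:2]; f=h/2/np.tan(np.radians(s['vertical_fov'])/2)
    d=np.array([(u-s['cx'])/f,-(v-s['cy'])/f,-1.]); M=s['cam_to_world']; return M[:3,3],M[:3,:3]@d
def onz(s,u,v,z):
    o,d=ray(s,u,v); return o+d*(z-o[2])/d[2]
def proj(s,p):
    h=s['color'].shape[0]; f=h/2/np.tan(np.radians(s['vertical_fov'])/2)
    M=s['cam_to_world']; c=M[:3,:3].T@(np.array(p)-M[:3,3]); return np.array([s['cx']+f*c[0]/-c[2], s['cy']-f*c[1]/-c[2]])
def two(s1,p1,s2,p2):
    o1,d1=ray(s1,*p1);o2,d2=ray(s2,*p2)
    A=np.stack([d1,-d2],1);t=np.linalg.lstsq(A,o2-o1,rcond=None)[0]
    a=o1+t[0]*d1;b=o2+t[1]*d2; return (a+b)/2,np.linalg.norm(a-b)
def ld(f): return np.load('pics/'+f,allow_pickle=True).item()
E
python3 - <<'E'
from h import *
for n in ['side','top']:
    s=ld(n+'1.npy'); im=cv2.cvtColor(s['color'],cv2.COLOR_RGB2BGR)
    c=im[100:300,100:330] if n=='top' else im[110:340,160:330]
    cv2.imwrite(f'pics/{n}1z.png',cv2.resize(c,None,fx=3.4 if n=='top' else 2.6,fy=3.4 if n=='top' else 2.6,interpolation=cv2.INTER_CUBIC)[:600])
    hsv=cv2.cvtColor(s['color'],cv2.COLOR_RGB2HSV)
    for nm,lo,hi in [('blue',(105,150,40),(130,255,255)),('red',(172,150,60),(180,255,255)),('red0',(0,200,60),(4,255,255)),('wood',(8,70,90),(22,200,255)),('yellow',(22,150,80),(32,255,255))]:
        m=cv2.inRange(hsv,lo,hi); k,l,st,ce=cv2.connectedComponentsWithStats(m)
        for i in range(1,k):
            if st[i,4]>12: print(n,nm,st[i],ce[i].round(1))
E
```

```text
side blue [260 158   8  28 174] [263.3 171.2]
side red0 [203 128  14  14  80] [209.4 133.2]
side red0 [251 144  15   7  65] [258.  147.1]
side red0 [247 181   9   9  44] [251.3 185.2]
side wood [375  38  14  12  27] [381.8  43.5]
side wood [155  89  27  23  67] [170.1  97.3]
side wood [122  90  11   2  16] [126.9  90.5]
side wood [ 66 104  10  21  51] [ 69.9 114.2]
side wood [126 109  17  14  44] [132.  114.6]
side wood [112 113  11   7  26] [118.1 115.5]
side wood [159 117   6   6  13] [160.9 120.5]
side wood [228 125  22  11 108] [238.2 131.6]
side wood [116 128  17   4  34] [123.6 130. ]
side wood [  178   168   133   131 11158] [235.9 235. ]
top blue [256 185  12   9  61] [261.6 188.7]
top red0 [140 176   9  11  55] [143.3 180.6]
top wood [ 73 101  25  23 153] [ 87.7 115. ]
top wood [ 119  127  187  155 8623] [211.3 201.6]
top wood [ 150  183  119   30 1388] [208. 198.]
top yellow [298 250  23  22 381] [308.9 260.4]
```

View pics/top1z.png

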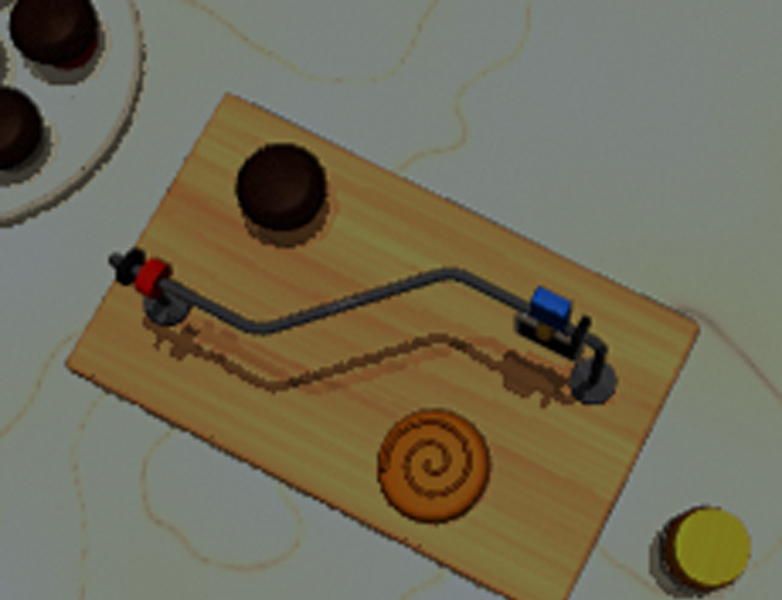

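View pics/side1z.png

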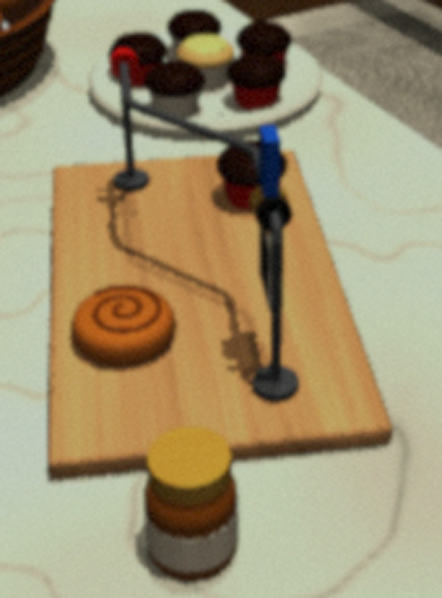

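```bash
cat > fit.py <<'E'
from h import *
def board(s,verbose=True):
    hsv=cv2.cvtColor(s['color'],cv2.COLOR_RGB2HSV)
    m=cv2.inRange(hsv,(5,60,60),(24,255,255)); m[:, :110]=0
    m=cv2.morphologyEx(m,cv2.MORPH_CLOSE,np.ones((3,3)))
    cs,_=cv2.findContours(m,cv2.RETR_EXTERNAL,cv2.CHAIN_APPROX_NONE); c=max(cs,key=cv2.contourArea)
    h=cv2.convexHull(c)
    for e in np.arange(.01,.1,.005):
        q=cv2.approxPolyDP(h,e*cv2.arcLength(h,True),True)[:,0]
        if len(q)==4: break
    pts=c[:,0].astype(float); L=[]
    for i in range(4):
        a,b=q[i].astype(float),q[(i+1)%4].astype(float); d=(b-a)/np.linalg.norm(b-a); n=np.array([-d[1],d[0]])
        t=(pts-a)@d; k=(abs((pts-a)@n)<3)&(t>8)&(t<np.linalg.norm(b-a)-8)
        vx,vy,x,y=cv2.fitLine(pts[k].astype(np.float32),cv2.DIST_HUBER,0,.01,.01).ravel()
        L.append(np.cross([x,y,1],[x+vx,y+vy,1]))
    out=[]
    for i in range(4):
        p=np.cross(L[i-1],L[i]); out.append(p[:2]/p[2])
    return np.array(out)
if __name__=='__main__':
    s=ld('top1.npy'); C=board(s); print(C.round(1))
    P=np.array([onz(s,*c,0.02) for c in C]); print(P.round(4)); 
    for i in range(4): print(np.linalg.norm(P[i]-P[(i+1)%4]).round(4))
    print(P.mean(0))
E
python3 fit.py
```

```text
[[166.2 126.8]
 [305.8 195.2]
 [262.5 282.8]
 [118.4 207.5]]
[[ 0.7887  0.187   0.02  ]
 [ 0.6357 -0.2001  0.02  ]
 [ 0.4052 -0.1081  0.02  ]
 [ 0.5584  0.2783  0.02  ]]
0.4162
0.2481
0.4156
0.2477
[0.59699174 0.03928363 0.02      ]
```

```bash
cat > fit2.py <<'E'
from h import *; from fit import board
s=ld('top1.npy'); C=board(s); P=np.array([onz(s,*c,0.02) for c in C])[:,:2]
c=P.mean(0); y=(P[0]-P[1])/np.linalg.norm(P[0]-P[1])+(P[3]-P[2])/np.linalg.norm(P[3]-P[2]); y/=np.linalg.norm(y)
x=np.array([y[1],-y[0]]); print('c',c,'yaw',np.degrees(np.arctan2(x[1],x[0])))
B=lambda p:np.array([(p[:2]-c)@x,(p[:2]-c)@y])*1000
W=lambda b,z:np.r_[c+x*b[0]/1000+y*b[1]/1000,z]
g=cv2.cvtColor(s['color'],cv2.COLOR_RGB2GRAY); hsv=cv2.cvtColor(s['color'],cv2.COLOR_RGB2HSV)
print('b1 px',proj(s,W((46,-45),.165)),'b2',proj(s,W((-46,47),.165)),'disc',proj(s,W((46,-138),.165)))
m=cv2.inRange(hsv,(0,0,0),(180,110,80))
ys,xs=np.nonzero(m); 
b=np.array([B(onz(s,u,v,.165)) for u,v in zip(xs,ys)])
def fit(sel,nm):
    q=b[sel].astype(np.float32)
    for _ in range(4):
        vx,vy,x0,y0=cv2.fitLine(q,cv2.DIST_HUBER,0,.01,.01).ravel()
        d=abs((q[:,0]-x0)*vy-(q[:,1]-y0)*vx); q=q[d<7]
    print(nm,len(q),'dir',np.degrees(np.arctan2(-vx,vy)),'pt',x0,y0); return np.array([x0,y0]),np.array([vx,vy])
near=lambda a,bb,w,t0,t1:[( t0<((p-a)@bb)<t1 and abs((p-a)[0]*bb[1]-(p-a)[1]*bb[0])<w) for p in b]
d=np.array([-1,1])/2**.5
l1=fit(near(np.array([46,-45]),np.array([0,1]),12,-40,-14),'first')
l2=fit(near(np.array([46,-45]),d,12,18,95),'slant')
l3=fit(near(np.array([-46,47]),np.array([0,1]),25,25,58),'end')
def X(a,b_):
    t=np.linalg.solve(np.stack([a[1],-b_[1]],1),b_[0]-a[0]); return a[0]+t[0]*a[1]
print('bend1',X(l1,l2),'bend2',X(l2,l3))
print('grip top',B(onz(s,261.6,188.7,.215)),'collar',B(onz(s,143.3,180.6,.17)))
si=ld('side1.npy'); 
p,e=two(s,(261.6,188.7),si,(263.3,167)); print('grip tri',p,e,B(p))
p,e=two(s,(143.3,180.6),si,(208,134)); print('collar tri',p,e,B(p))
for bb in [(46,-45),(-46,47)]: print(proj(si,W(bb,.165)))
E
python3 fit2.py
```

```text
c [0.59699174 0.03928363] yaw -21.590627362358802
b1 px [232.71325903 179.94502335] b2 [176.3272888  197.71044288] disc [270.13090791 198.52104104]
first 36 dir -0.06547851 pt 47.12625 -72.20923
slant 109 dir -134.91628 pt 7.4859967 -3.8704667
end 59 dir -165.69763 pt -47.330593 89.26761
bend1 [ 47.15914 -43.42785] bend2 [-34.176342  37.670303]
grip top [  46.79984583 -115.7292294 ] collar [-45.88123527 129.70375172]
grip tri [ 0.60001505 -0.08513677  0.20233314] 0.0016886157191464807 [  48.59445664 -114.57815976]
collar tri [0.60507201 0.17977843 0.15992515] 0.0016641452244871415 [-44.18488487 133.61053967]
[256.81784201 166.45484159]
[208.48903874 148.78583211]
```

```bash
cat >> fit2.py <<'E'
print('---')
sel=near(np.array([-46,47]),np.array([0,1]),16,10,75)
for p in sorted(b[sel].tolist(),key=lambda p:p[1]): print(np.round(p,1).tolist(),end=' ')
m2=cv2.inRange(hsv,(0,0,0),(180,110,80));
E
python3 fit2.py | sed -n '/---/,$p'
```

```text
---
[-47.0, 57.4] [-42.0, 57.7] [-45.0, 58.5] [-48.0, 59.4] [-43.0, 59.6] [-46.0, 60.5] [-49.0, 61.3] [-44.0, 61.6] [-47.0, 62.4] [-45.0, 63.6] [-48.0, 64.4] [-43.1, 64.7] [-46.0, 65.5] [-49.0, 66.4] [-44.1, 66.7] [-47.0, 67.5] [-42.1, 67.8] [-45.1, 68.6] [-48.0, 69.5] [-43.1, 69.7] [-46.1, 70.6] [-49.0, 71.4] [-44.1, 71.7] [-47.1, 72.6] [-42.2, 72.8] [-45.1, 73.7] [-48.1, 74.5] [-43.2, 74.8] [-46.1, 75.7] [-49.1, 76.5] [-44.2, 76.8] [-47.1, 77.6] [-42.2, 77.9] [-45.2, 78.8] [-48.1, 79.6] [-43.2, 79.9] [-46.2, 80.7] [-49.1, 81.6] [-44.2, 81.9] [-47.2, 82.7] [-42.2, 83.0] [-45.2, 83.8] [-48.2, 84.7] [-43.2, 85.0] [-46.2, 85.8] [-49.2, 86.6] [-44.2, 86.9] [-47.2, 87.8] [-42.3, 88.1] [-45.2, 88.9] [-48.2, 89.7] [-43.3, 90.0] [-46.2, 90.9] [-49.2, 91.7] [-44.3, 92.0] [-47.2, 92.9] [-42.3, 93.2] [-45.3, 94.0] [-48.2, 94.8] [-43.3, 95.1] [-46.3, 96.0] [-49.2, 96.8] [-44.3, 97.1] [-57.1, 97.3] [-52.2, 97.6] [-47.3, 97.9] [-60.1, 98.2] [-42.3, 98.3] [-55.2, 98.5] [-50.3, 98.8] [-45.3, 99.1] [-58.1, 99.3] [-53.2, 99.6] [-48.3, 99.9] [-61.1, 100.1] [-43.3, 100.2] [-56.2, 100.4] [-51.3, 100.8] 
[... 454 characters left out ...]
.3, 108.7] [-50.3, 109.0] [-45.4, 109.3] [-58.2, 109.5] [-53.3, 109.8] [-48.4, 110.1] [-61.2, 110.3] [-43.4, 110.4] [-56.3, 110.6] [-51.3, 110.9] [-46.4, 111.3] [-59.2, 111.5] [-41.4, 111.6] [-54.3, 111.8] [-49.4, 112.1] [-44.4, 112.4] [-57.3, 112.6] [-52.3, 112.9] [-47.4, 113.2] [-60.2, 113.4] [-42.4, 113.6] [-55.3, 113.7] [-50.4, 114.1] [-45.4, 114.4] [-58.3, 114.6] [-53.3, 114.9] [-48.4, 115.2] [-61.2, 115.4] [-43.4, 115.6] [-56.3, 115.7] [-51.4, 116.1] [-46.4, 116.4] [-59.3, 116.5] [-54.4, 116.9] [-49.4, 117.2] [-44.5, 117.5] [-57.3, 117.7] [-47.4, 118.4] [-60.3, 118.5] [-42.5, 118.7] [-45.5, 119.5] [-58.3, 119.7] [-48.4, 120.3] [-61.3, 120.5] [-43.5, 120.7] [-46.5, 121.5] [-59.3, 121.6]
```

Call:
jog_arm(
  targets=[
    {"slide": [0, 0, -6], "angular": [0, 0, 0], "gripper": 0},
    {"slide": [-4, 6, -10], "angular": [0, 0, 0.18], "gripper": 0},
    {"slide": [-7.5, 10.8, -10], "angular": [0, 0, 0.36], "gripper": 0},
    {"slide": [-11, 15.8, -10], "angular": [0, 0, 0.54], "gripper": 0},
    {"slide": [-14.5, 20.8, -10], "angular": [0, 0, 0.72], "gripper": 0},
    {"slide": [-18, 25.8, -10], "angular": [0, 0, 0.9], "gripper": 0},
    {"slide": [-21.5, 30.8, -10], "angular": [0, 0, 1.08], "gripper": 0},
    {"slide": [-25, 35.8, -10], "angular": [0, 0, 1.26], "gripper": 0},
    {"slide": [-28.5, 40.8, -10], "angular": [0, 0, 1.44], "gripper": 0},
    {"slide": [-32, 45.8, -10], "angular": [0, 0, 1.574], "gripper": 0},
    {"slide": [-35.5, 50.8, -10], "angular": [0, 0, 1.574], "gripper": 0},
    {"slide": [-39, 55.9, -10], "angular": [0, 0, 1.574], "gripper": 0},
    {"slide": [-41, 58.8, -10], "angular": [0, 0, 1.574], "gripper": 0},
    {"slide": [-41, 58.8, -10], "angular": [0, 0, 1.574], "gripper": 0},
    {"slide": [-41, 58.8, -10], "angular": [0, 0, 1.574], "gripper": 0},
    {"slide": [-41, 58.8, -10], "angular": [0, 0, 1.574], "gripper": 0},
  ],
)

```text
time: 2.15
tcp_pos: [0.5982, -0.0835, 0.3168]
orientation: [[0.93, -0.367, 0.0], [-0.367, -0.93, -0.001], [0.0, 0.001, -1.0]]
ft_force: [-0.7, 0.3, 0.2]
gripper_width: 1.0
```

Run:
```python
from h import *
st=bot.state()
for k in st: print(k,np.round(st[k],4).tolist())
snap('wrist','wrist2.png')
```

```text
time 2.15
qpos [-11.3995, 21.458, 68.3761, -0.0447, 90.1506, 10.1322]
qd [0.0683, -0.1893, -0.1705, -0.0615, 0.1325, -0.0647]
tau [-0.4647, -58.8146, -37.2214, 0.0651, -0.0048, 0.0069]
tcp_pos [0.5982, -0.0835, 0.3168]
orientation [[0.9302, -0.367, 0.0001], [-0.367, -0.9302, -0.0008], [0.0004, 0.0007, -1.0]]
ft_force [-0.7197, 0.3056, 0.2383]
ft_torque [-0.0613, 0.0528, -0.0157]
gripper_width 1.0001
```

View pics/wrist2.png

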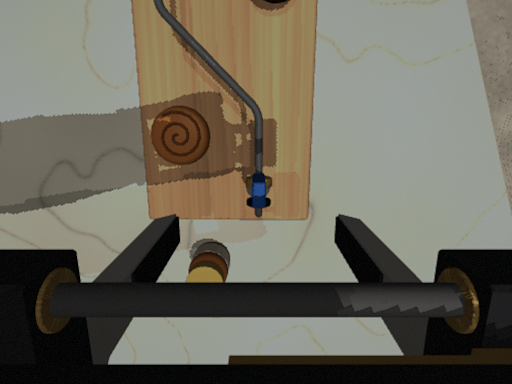

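Run:
```python
from h import *
s=ld('wrist2.npy'); c=np.array([.59699,.03928]); a=np.radians(-21.59); x=np.array([np.cos(a),np.sin(a)]); y=np.array([-x[1],x[0]])
B=lambda p:np.round(np.array([(p[:2]-c)@x,(p[:2]-c)@y])*1000,1)
im=cv2.cvtColor(s['color'],cv2.COLOR_RGB2BGR)
cv2.imwrite('pics/w2z.png',cv2.resize(im[0:225,140:330],None,fx=2.6,fy=2.6,interpolation=cv2.INTER_CUBIC))
hsv=cv2.cvtColor(s['color'],cv2.COLOR_RGB2HSV)
m=cv2.inRange(hsv,(105,120,30),(130,255,255)); m[230:]=0
ys,xs=np.nonzero(m); 
for r in range(ys.min(),ys.max()+1): 
    q=xs[ys==r]; print(r,q.min(),q.max(),len(q),B(onz(s,q.mean(),r,.219)))
g=hsv[:,:,2]; d=cv2.inRange(hsv,(0,0,0),(180,110,85))
for r in list(range(110,170,8))+list(range(0,20,3)):
    q=np.nonzero(d[r,150:300])[0]+150; q=q[(q<275)]; print(r,q.min() if len(q) else 0,q.max() if len(q) else 0,len(q),B(onz(s,q.mean(),r,.165)) if len(q) else '')
```

```text
173 256 261 6 [ 47.1 -95.5]
174 254 263 10 [ 47.1 -96.4]
175 253 263 11 [ 46.6 -97.3]
176 253 264 12 [ 47.1 -98.2]
177 253 264 12 [ 47.1 -99. ]
178 253 264 12 [ 47.1 -99.9]
179 253 264 12 [  47.1 -100.8]
180 253 264 12 [  47.1 -101.7]
181 253 264 12 [  47.1 -102.5]
182 253 264 12 [  47.1 -103.4]
183 253 264 12 [  47.1 -104.3]
184 253 264 12 [  47.1 -105.2]
185 253 265 13 [  47.5 -106.1]
186 253 265 13 [  47.5 -107. ]
187 252 265 14 [  47.1 -107.9]
188 252 265 14 [  47.1 -108.8]
189 252 265 14 [  47.1 -109.6]
190 252 265 14 [  47.1 -110.5]
191 252 265 14 [  47.1 -111.4]
192 252 265 14 [  47.1 -112.3]
193 252 265 14 [  47.1 -113.2]
194 252 265 14 [  47.1 -114.1]
195 252 264 13 [  46.7 -115. ]
196 253 264 12 [  47.1 -115.9]
197 252 264 13 [  46.7 -116.8]
198 252 265 14 [  47.1 -117.7]
199 252 265 14 [  47.1 -118.6]
200 252 265 14 [  47.1 -119.5]
201 252 265 14 [  47.1 -120.5]
202 252 265 14 [  47.1 -121.4]
203 252 265 14 [  47.1 -122.3]
204 252 265 14 [  47.1 -123.2]
205 252 265 14 [  47.1 -124.1]
206 252 265 14 [  47.1 -125. ]
207 254 262 9 [  46.7 -125.9]
110 252 259 8 [ 44.3 -42.8]
118 255 262 8 [ 47.3 -50.5]
126 255 262 8 [ 47.3 -58.2]
134 255 262 8 [ 47.3 -66.1]
142 255 262 8 [ 47.3 -74.1]
150 254 262 9 [ 46.8 -82.1]
158 255 262 8 [ 47.4 -90.3]
166 255 262 8 [ 47.4 -98.5]
0 154 162 9 [-44.4  54.3]
3 155 162 8 [-44.1  51.8]
6 156 164 9 [-42.9  49.4]
9 157 166 10 [-41.7  46.9]
12 159 168 10 [-40.1  44.4]
15 161 171 11 [-37.9  41.9]
18 164 174 11 [-35.3  39.4]
```

View pics/w2z.png

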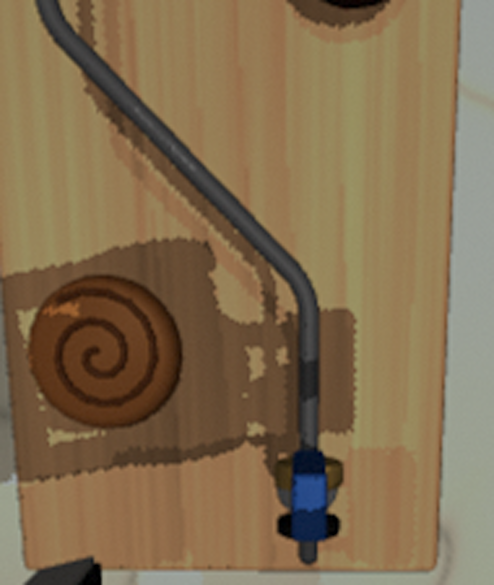

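Call:
jog_arm(
  targets=[
    {"slide": [0.09, 0, 4], "angular": [0, 0, 0], "gripper": 100},
    {"slide": [0.09, 0, 8], "angular": [0, 0, 0], "gripper": 140},
    {"slide": [0.09, 0, 11], "angular": [0, 0, 0], "gripper": 140},
    {"slide": [0.09, 0, 12.2], "angular": [0, 0, 0], "gripper": 140},
    {"slide": [0.09, 0, 12.2], "angular": [0, 0, 0], "gripper": 140},
    {"slide": [0.09, 0, 12.2], "angular": [0, 0, 0], "gripper": 140},
  ],
  newtons=20,
)

```text
time: 2.95
tcp_pos: [0.5996, -0.0839, 0.1964]
orientation: [[0.93, -0.367, 0.002], [-0.367, -0.93, -0.001], [0.003, 0.0, -1.0]]
ft_force: [0.1, -0.1, 0.3]
gripper_width: 0.452
```

Run:
```python
from h import *
snap('wrist','wrist3.png'); snap('side','side3.png'); print(bot.state()['tcp_pos'],bot.state()['ft_force'])
```

```text
[ 0.59946528 -0.08399073  0.19607357] [ 0.40295177 -0.30337174 -0.82003134]
```

View pics/wrist3.png

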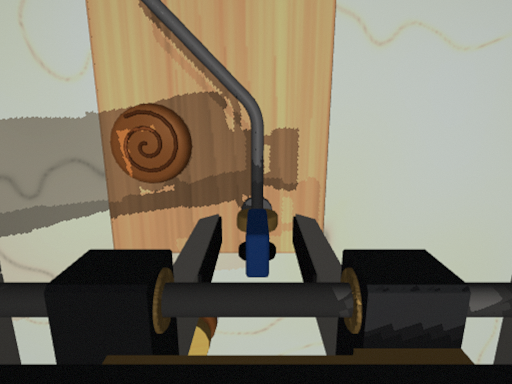

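View pics/side3.png

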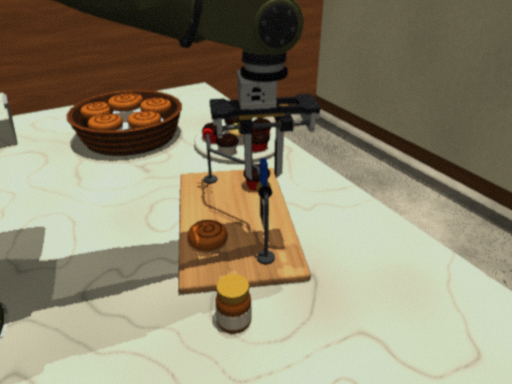

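Run:
```python
from h import *
s=ld('wrist3.npy'); c=np.array([.59699,.03928]); a=np.radians(-21.59); x=np.array([np.cos(a),np.sin(a)]); y=np.array([-x[1],x[0]])
B=lambda p:np.round(np.array([(p[:2]-c)@x,(p[:2]-c)@y])*1000,1)
print('tcp',B(np.array([.5995,-.084])))
for r in range(205,285,4): print(r,s['color'][r,257],B(onz(s,257.5,r,.219)),B(onz(s,257.5,r,.173)))
s=ld('side3.npy')
cv2.imwrite('pics/s3z.png',cv2.resize(s['color'][90:270,190:330,::-1],None,fx=3.3,fy=3.3,interpolation=cv2.INTER_CUBIC))
```

```text
tcp [  47.7 -113.7]
205 [40 40 41] [ 47.3 -88.2] [  47.5 -101.8]
209 [11 24 48] [ 47.3 -90.2] [  47.5 -104.5]
213 [13 27 51] [ 47.3 -92.2] [  47.5 -107.1]
217 [ 7 23 51] [ 47.3 -94.2] [  47.5 -109.8]
221 [ 6 23 50] [ 47.3 -96.2] [  47.5 -112.5]
225 [12 24 52] [ 47.3 -98.3] [  47.5 -115.2]
229 [13 26 52] [  47.3 -100.4] [  47.5 -117.9]
233 [ 4 22 51] [  47.3 -102.5] [  47.5 -120.7]
237 [16 40 83] [  47.3 -104.5] [  47.5 -123.4]
241 [16 42 86] [  47.3 -106.7] [  47.5 -126.2]
245 [23 47 89] [  47.3 -108.8] [  47.5 -129. ]
249 [17 43 87] [  47.3 -110.9] [  47.5 -131.8]
253 [24 46 88] [  47.3 -113.1] [  47.5 -134.7]
257 [19 44 86] [  47.3 -115.2] [  47.5 -137.5]
261 [18 42 87] [  47.3 -117.4] [  47.6 -140.4]
265 [20 44 86] [  47.3 -119.6] [  47.6 -143.3]
269 [16 42 85] [  47.3 -121.8] [  47.6 -146.2]
273 [20 43 86] [  47.3 -124. ] [  47.6 -149.1]
277 [142 146 140] [  47.3 -126.3] [  47.6 -152. ]
281 [179 186 171] [  47.3 -128.5] [  47.6 -155. ]
```

View pics/s3z.png

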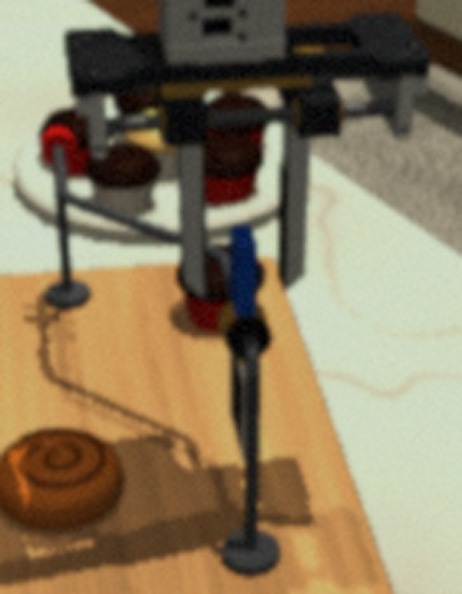

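Call:
jog_arm(
  targets=[
    {"slide": [-0.03, 0.05, 0], "angular": [0, 0, 0], "gripper": 180},
    {"slide": [-0.03, 0.05, 0], "angular": [0, 0, 0], "gripper": 255},
    {"slide": [-0.03, 0.05, 0], "angular": [0, 0, 0], "gripper": 255},
    {"slide": [-0.03, 0.05, 0], "angular": [0, 0, 0], "gripper": 255},
    {"slide": [-0.03, 0.05, 0], "angular": [0, 0, 0], "gripper": 255},
    {"slide": [-0.03, 0.05, 0], "angular": [0, 0, 0], "gripper": 255},
  ],
  newtons=20,
)

```text
time: 3.8
tcp_pos: [0.599, -0.0844, 0.1961]
orientation: [[0.93, -0.367, 0.002], [-0.367, -0.93, -0.001], [0.002, 0.0, -1.0]]
ft_force: [0.3, -0.1, 0.7]
gripper_width: 0.128
```

```bash
cat >> h.py <<'E'
def st():
    s=bot.state(); c=np.array([.59699,.03928]); a=np.radians(-21.59); x=np.array([np.cos(a),np.sin(a)]); y=np.array([-x[1],x[0]])
    p=s['tcp_pos']; f=s['ft_force']; R=s['orientation']; t=s['ft_torque']
    print('t',round(float(s['time']),2),'board xyz mm',np.round([(p[:2]-c)@x*1e3,(p[:2]-c)@y*1e3,p[2]*1e3],2),'toolyaw-board',round(float(np.degrees(np.arctan2(R[1,0],R[0,0]))+21.59),2),'tilt',np.round(R[2,:2],4),
     'F board',np.round([f[:2]@x,f[:2]@y,f[2]],2),'T',np.round(t,2),'w',round(float(s['gripper_width'])*94,1))
E
python3 -c "
from h import *
st()"
```

```text
t 3.8 board xyz mm [  47.39 -114.21  196.1 ] toolyaw-board 0.06 tilt [0.0025 0.0004] F board [0.26 0.02 0.69] T [-0.02  0.07  0.04] w 12.0
```

Call:
jog_arm(
  targets=[
    {"slide": [0, 0, -0.15], "angular": [0, 0, 0], "gripper": 255},
    {"slide": [0, 0, -0.3], "angular": [0, 0, 0], "gripper": 255},
    {"slide": [0, 0, -0.3], "angular": [0, 0, 0], "gripper": 255},
  ],
)

```text
time: 4.18
tcp_pos: [0.599, -0.0844, 0.1992]
orientation: [[0.93, -0.367, 0.002], [-0.367, -0.93, -0.001], [0.002, 0.0, -1.0]]
ft_force: [-0.6, -0.5, -1.1]
gripper_width: 0.124
```

```bash
python3 -c "
from h import *
st()"
```

```text
t 4.17 board xyz mm [  47.4  -114.22  199.16] toolyaw-board 0.06 tilt [0.0025 0.0004] F board [-0.34 -0.68 -1.13] T [-0.08  0.09 -0.01] w 11.6
```

Run:
```python
from h import *
c=np.array([.59699,.03928]); a=np.radians(-21.59); x=np.array([np.cos(a),np.sin(a)]); y=np.array([-x[1],x[0]])
B=lambda p:np.array([(p[:2]-c)@x,(p[:2]-c)@y])*1000
for f in ['wrist2','wrist3']:
    s=ld(f+'.npy'); hsv=cv2.cvtColor(s['color'],cv2.COLOR_RGB2HSV); d=cv2.inRange(hsv,(0,0,0),(180,110,85))
    ys,xs=np.nonzero(d[:200,100:300]); b=np.array([B(onz(s,u+100,v,.165)) for u,v in zip(xs,ys)])
    for nm,k in [('first',(abs(b[:,0]-47.3)<7)&(b[:,1]<-62)&(b[:,1]>-92)),('slant',(abs(b.sum(1)-3)<12)&(b[:,1]>-25)&(b[:,1]<28))]:
        q=b[k].astype(np.float32); vx,vy,x0,y0=cv2.fitLine(q,cv2.DIST_HUBER,0,.01,.01).ravel()
        print(f,nm,len(q),np.degrees(np.arctan2(-vx,vy)).round(2),x0,y0,'sum',x0+y0, q.min(0),q.max(0))
```

```text
wrist2 first 241 -0.6 47.092037 -76.57001 sum -29.47797 [ 42.795437 -91.28225 ] [ 50.941193 -62.160255]
wrist2 slant 686 -134.06 1.6736064 1.8296937 sum 3.5033002 [-28.670153 -24.926407] [33.192955 27.580803]
wrist3 first 486 -177.76 46.492027 -78.02814 sum -31.53611 [ 43.324318 -91.379395] [ 51.081844 -62.422363]
wrist3 slant 1199 -134.0 4.7737603 -2.3673136 sum 2.4064467 [-18.58299  -24.456728] [32.814278 16.839966]
```

Call:
jog_arm(
  targets=[
    {"slide": [0, -0.4, 0], "angular": [0, 0, 0], "gripper": 255},
    {"slide": [0, -1.0, 0], "angular": [0, 0, 0], "gripper": 255},
    {"slide": [0, -1.6, 0], "angular": [0, 0, 0], "gripper": 255},
    {"slide": [0, -2.2, 0], "angular": [0, 0, 0], "gripper": 255},
    {"slide": [0, -2.8, 0], "angular": [0, 0, 0], "gripper": 255},
    {"slide": [0, -3.4, 0], "angular": [0, 0, 0], "gripper": 255},
    {"slide": [0, -4.0, 0], "angular": [0, 0, 0], "gripper": 255},
    {"slide": [0, -4.6, 0], "angular": [0, 0, 0], "gripper": 255},
    {"slide": [0, -5.2, 0], "angular": [0, 0, 0], "gripper": 255},
    {"slide": [0, -5.4, 0], "angular": [0, 0, 0], "gripper": 255},
    {"slide": [0, -5.4, 0], "angular": [0, 0, 0], "gripper": 255},
  ],
)

```text
time: 5.55
tcp_pos: [0.6189, -0.034, 0.1991]
orientation: [[0.93, -0.367, 0.002], [-0.367, -0.93, -0.001], [0.002, 0.0, -1.0]]
ft_force: [0.1, 0.2, -2.3]
gripper_width: 0.128
```

Run:
```python
from h import *
st(); snap('wrist','wrist4.png'); st()
# table for bend1 from current
c=np.array([.59699,.03928]); a=np.radians(-21.59); x=np.array([np.cos(a),np.sin(a)]); y=np.array([-x[1],x[0]])
p=bot.state()['tcp_pos'][:2]-c; p=np.array([p@x,p@y])*1000
b1=np.array([47.3,-43.9]); T=25*np.tan(np.pi/8)
def path(s): # s=0 at tangent start
    L=25*np.pi/4
    if s<0: return b1+[0,-T+s],0
    if s<L: t=s/25; return b1+[-25+25*np.cos(t),-T+25*np.sin(t)],t
    d=np.array([-1,1])/2**.5; return b1+d*(T+s-L),np.pi/4
s=p[1]-(b1[1]-T); print('s0',s)
for k in range(14):
    s+=3 if k else 2; q,t=path(s); d=(q-p)/10; print(round(s,1),np.round([d[0],-d[1]],2),'ang',round(-t,2))
```

```text
t 5.55 board xyz mm [ 47.31 -60.12 199.08] toolyaw-board 0.07 tilt [0.0024 0.0004] F board [ 0.07  0.24 -2.29] T [-0.08  0.14  0.  ] w 12.0
t 5.6 board xyz mm [ 47.33 -60.24 199.12] toolyaw-board 0.06 tilt [0.0025 0.0004] F board [-0.04 -0.28 -1.86] T [-0.07  0.08  0.03] w 11.9
s0 -5.984988046424824
-4.0 [-0.  -0.2] ang 0
-1.0 [-0.  -0.5] ang 0
2.0 [-0.01 -0.8 ] ang -0.08
5.0 [-0.05 -1.1 ] ang -0.2
8.0 [-0.13 -1.39] ang -0.32
11.0 [-0.24 -1.66] ang -0.44
14.0 [-0.39 -1.93] ang -0.56
17.0 [-0.56 -2.17] ang -0.68
20.0 [-0.76 -2.39] ang -0.79
23.0 [-0.97 -2.61] ang -0.79
26.0 [-1.19 -2.82] ang -0.79
29.0 [-1.4  -3.03] ang -0.79
32.0 [-1.61 -3.24] ang -0.79
35.0 [-1.82 -3.45] ang -0.79
```

View pics/wrist4.png

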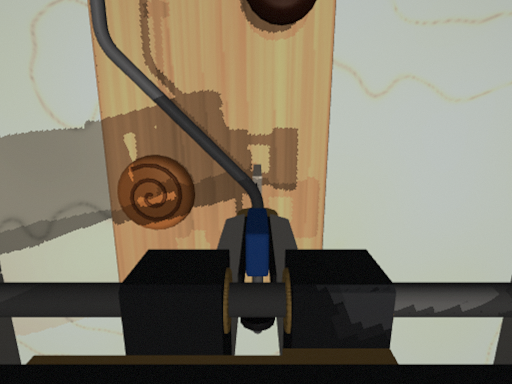

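Call:
jog_arm(
  targets=[
    {"slide": [0, -0.2, 0], "angular": [0, 0, 0], "gripper": 255},
    {"slide": [0, -0.5, 0], "angular": [0, 0, 0], "gripper": 255},
    {"slide": [-0.01, -0.8, 0], "angular": [0, 0, -0.08], "gripper": 255},
    {"slide": [-0.05, -1.1, 0], "angular": [0, 0, -0.2], "gripper": 255},
    {"slide": [-0.13, -1.39, 0], "angular": [0, 0, -0.32], "gripper": 255},
    {"slide": [-0.24, -1.66, 0], "angular": [0, 0, -0.44], "gripper": 255},
    {"slide": [-0.24, -1.66, 0], "angular": [0, 0, -0.44], "gripper": 255},
  ],
)

```text
time: 6.48
tcp_pos: [0.6227, -0.0176, 0.1991]
orientation: [[0.998, 0.064, 0.002], [0.064, -0.998, -0.001], [0.002, 0.001, -1.0]]
ft_force: [0.4, -0.3, -1.4]
gripper_width: 0.127
```

```bash
cat > bend.py <<'E'
from h import *
import sys
def table(b1,sgn,S,off=(0,0)):
    """b1 bend crossing; sgn +1 for bend1 (0->45 left), -1 bend2; S list of s; prints tool-frame slides"""
    c=np.array([.59699,.03928]); a=np.radians(-21.59); x=np.array([np.cos(a),np.sin(a)]); y=np.array([-x[1],x[0]])
    stt=bot.state(); p=stt['tcp_pos'][:2]-c; p=np.array([p@x,p@y])*1000
    R=stt['orientation']; th=np.arctan2(R[1,0],R[0,0])-a; z=stt['tcp_pos'][2]
    tx=np.array([np.cos(th),np.sin(th)]); ty=np.array([np.sin(th),-np.cos(th)])
    T=25*np.tan(np.pi/8); L=25*np.pi/4
    hd=lambda t:np.array([-np.sin(t),np.cos(t)])
    t0,t1=(0,np.pi/4) if sgn>0 else (np.pi/4,0)
    for s in S:
        if s<0: q=b1+hd(t0)*(-T+s); t=t0
        elif s<L:
            t=t0+sgn*s/25; A=b1-hd(t0)*T; n=lambda t:np.array([-np.cos(t),-np.sin(t)])*sgn
            C=A+25*n(t0); q=C-25*n(t)
        else: q=b1+hd(t1)*(T+s-L); t=t1
        d=q+np.array(off)-p; print(round(s,1),'pos',np.round(q,1),'slide',np.round([d@tx/10,d@ty/10],2),'ang',round(th-t,2))
    st()
E
python3 - <<'E'
from bend import *
st(); table(np.array([47.3,-43.9]),1,[14,17,20,23,26,30,34,38,42,46,50,54,58,62])
E
```

```text
t 6.47 board xyz mm [ 44.85 -43.45 199.07] toolyaw-board 25.24 tilt [0.002  0.0014] F board [ 0.49 -0.09 -1.42] T [-0.09  0.03 -0.01] w 11.9
14 pos [ 43.5 -41. ] slide [-0.02 -0.28] ang -0.12
17 pos [ 41.7 -38.5] slide [-0.07 -0.58] ang -0.24
20 pos [ 39.7 -36.3] slide [-0.16 -0.86] ang -0.34
23 pos [ 37.6 -34.2] slide [-0.26 -1.15] ang -0.34
26 pos [ 35.5 -32.1] slide [-0.36 -1.43] ang -0.34
30 pos [ 32.6 -29.2] slide [-0.5 -1.8] ang -0.34
34 pos [ 29.8 -26.4] slide [-0.63 -2.18] ang -0.34
38 pos [ 27.  -23.6] slide [-0.77 -2.56] ang -0.34
42 pos [ 24.2 -20.8] slide [-0.9  -2.93] ang -0.34
46 pos [ 21.3 -17.9] slide [-1.04 -3.31] ang -0.34
50 pos [ 18.5 -15.1] slide [-1.17 -3.69] ang -0.34
54 pos [ 15.7 -12.3] slide [-1.31 -4.06] ang -0.34
58 pos [12.8 -9.4] slide [-1.44 -4.44] ang -0.34
62 pos [10.  -6.6] slide [-1.58 -4.82] ang -0.34
t 6.47 board xyz mm [ 44.85 -43.45 199.07] toolyaw-board 25.24 tilt [0.002  0.0014] F board [ 0.49 -0.09 -1.42] T [-0.09  0.03 -0.01] w 11.9
```

Call:
jog_arm(
  targets=[
    {"slide": [-0.02, -0.28, 0], "angular": [0, 0, -0.12], "gripper": 255},
    {"slide": [-0.07, -0.58, 0], "angular": [0, 0, -0.24], "gripper": 255},
    {"slide": [-0.16, -0.86, 0], "angular": [0, 0, -0.345], "gripper": 255},
    {"slide": [-0.26, -1.15, 0], "angular": [0, 0, -0.345], "gripper": 255},
    {"slide": [-0.36, -1.43, 0], "angular": [0, 0, -0.345], "gripper": 255},
    {"slide": [-0.5, -1.8, 0], "angular": [0, 0, -0.345], "gripper": 255},
    {"slide": [-0.5, -1.8, 0], "angular": [0, 0, -0.345], "gripper": 255},
  ],
)

```text
time: 7.35
tcp_pos: [0.6165, 0.0003, 0.1991]
orientation: [[0.918, 0.397, 0.002], [0.397, -0.918, -0.001], [0.002, 0.002, -1.0]]
ft_force: [-0.6, -0.5, -1.5]
gripper_width: 0.128
```

Run:
```python
from bend import *
table(np.array([47.3,-43.9]),1,[34,40,46,52,58,64,70,76,82,88,94,100,106])
s=snap('wrist','wrist5.png'); snap('top','top5.png')
```

```text
34 pos [ 29.8 -26.4] slide [-0.   -0.37] ang -0.0
40 pos [ 25.6 -22.2] slide [-0.   -0.97] ang -0.0
46 pos [ 21.3 -17.9] slide [-0.   -1.57] ang -0.0
52 pos [ 17.1 -13.7] slide [-0.   -2.17] ang -0.0
58 pos [12.8 -9.4] slide [-0.   -2.77] ang -0.0
64 pos [ 8.6 -5.2] slide [-0.01 -3.37] ang -0.0
70 pos [ 4.4 -1. ] slide [-0.01 -3.97] ang -0.0
76 pos [0.1 3.3] slide [-0.01 -4.57] ang -0.0
82 pos [-4.1  7.5] slide [-0.01 -5.17] ang -0.0
88 pos [-8.4 11.8] slide [-0.01 -5.77] ang -0.0
94 pos [-12.6  16. ] slide [-0.01 -6.37] ang -0.0
100 pos [-16.8  20.2] slide [-0.01 -6.97] ang -0.0
106 pos [-21.1  24.5] slide [-0.01 -7.57] ang -0.0
t 7.35 board xyz mm [ 32.5  -29.05 199.13] toolyaw-board 44.97 tilt [0.0015 0.002 ] F board [-0.36 -0.68 -1.54] T [-0.05  0.02  0.03] w 12.0
```

View pics/wrist5.png

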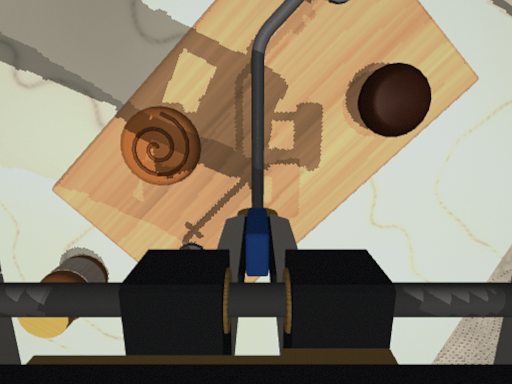

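Call:
jog_arm(
  targets=[
    {"slide": [0, -0.4, 0], "angular": [0, 0, 0], "gripper": 255},
    {"slide": [0, -1.0, 0], "angular": [0, 0, 0], "gripper": 255},
    {"slide": [0, -1.6, 0], "angular": [0, 0, 0], "gripper": 255},
    {"slide": [0, -2.2, 0], "angular": [0, 0, 0], "gripper": 255},
    {"slide": [0, -2.8, 0], "angular": [0, 0, 0], "gripper": 255},
    {"slide": [0, -3.4, 0], "angular": [0, 0, 0], "gripper": 255},
    {"slide": [0, -4.0, 0], "angular": [0, 0, 0], "gripper": 255},
    {"slide": [0, -4.6, 0], "angular": [0, 0, 0], "gripper": 255},
    {"slide": [0, -5.2, 0], "angular": [0, 0, 0], "gripper": 255},
    {"slide": [0, -5.8, 0], "angular": [0, 0, 0], "gripper": 255},
    {"slide": [0, -6.4, 0], "angular": [0, 0, 0], "gripper": 255},
    {"slide": [0, -7.0, 0], "angular": [0, 0, 0], "gripper": 255},
    {"slide": [0, -7.5, 0], "angular": [0, 0, 0], "gripper": 255},
    {"slide": [0, -7.5, 0], "angular": [0, 0, 0], "gripper": 255},
  ],
)

```text
time: 9.2
tcp_pos: [0.5867, 0.0692, 0.199]
orientation: [[0.918, 0.397, 0.002], [0.397, -0.918, -0.001], [0.002, 0.002, -1.0]]
ft_force: [-0.7, 0.4, -1.0]
gripper_width: 0.127
```

Run:
```python
from bend import *
st(); s=snap('wrist','wrist6.png'); st()
cv2.imwrite('pics/w6z.png',cv2.resize(s['color'][0:230,150:400,::-1],None,fx=2.6,fy=2.6,interpolation=cv2.INTER_CUBIC))
```

```text
t 9.2 board xyz mm [-20.57  24.04 198.99] toolyaw-board 45.01 tilt [0.0016 0.0021] F board [-0.78  0.16 -1.01] T [-0.06  0.   -0.02] w 11.9
t 9.25 board xyz mm [-20.39  23.82 198.98] toolyaw-board 44.99 tilt [0.0015 0.0021] F board [-0.09 -0.38 -1.86] T [-0.05  0.02  0.  ] w 12.0
```

View pics/w6z.png

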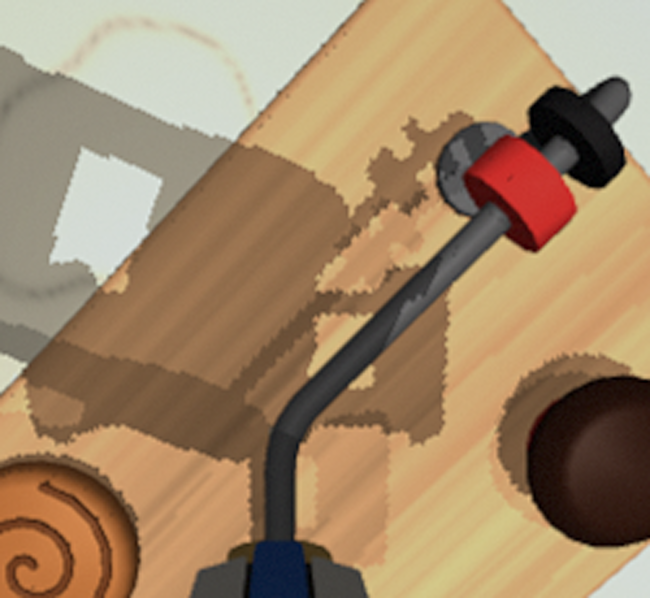

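Run:
```python
from bend import *
s=ld('wrist6.npy'); c=np.array([.59699,.03928]); a=np.radians(-21.59); x=np.array([np.cos(a),np.sin(a)]); y=np.array([-x[1],x[0]])
hsv=cv2.cvtColor(s['color'],cv2.COLOR_RGB2HSV).astype(np.float32)
B=lambda p:np.round(np.array([(p[:2]-c)@x,(p[:2]-c)@y])*1000,1)
for yy in range(62,106,4):
    xs=np.arange(-62,-28,.25); P=np.array([proj(s,np.r_[c+x*q/1e3+y*yy/1e3,.165]) for q in xs]).astype(np.float32)
    v=cv2.remap(hsv,P[None,:,0],P[None,:,1],cv2.INTER_LINEAR)[0]
    k=v[:,1]<85   # low saturation = steel
    print(yy,xs[k].min() if k.any() else 0,xs[k].max() if k.any() else 0,k.sum()*.25, (xs[k].min()+xs[k].max())/2 if k.any() else 0, 'px',P[len(xs)//2].round())
# slant, perpendicular profile
for d in range(108,122,3):
    u=np.arange(-12,12,.25); ctr=np.array([47.3,-43.9])+np.array([-1,1])/2**.5*d; n=np.array([1,1])/2**.5
    P=np.array([proj(s,np.r_[c+x*(ctr+n*q)[0]/1e3+y*(ctr+n*q)[1]/1e3,.165]) for q in u]).astype(np.float32)
    v=cv2.remap(hsv,P[None,:,0],P[None,:,1],cv2.INTER_LINEAR)[0]; k=v[:,1]<85
    print('sl',d,u[k].min(),u[k].max(),k.sum()*.25)
# collar front face near edges
```

```text
62 -49.5 -42.0 7.75 -45.75 px [272. 152.]
66 -49.5 -42.25 7.5 -45.875 px [277. 148.]
70 -49.5 -42.0 7.75 -45.75 px [281. 143.]
74 -49.5 -42.0 7.75 -45.75 px [286. 139.]
78 -49.5 -42.0 7.75 -45.75 px [290. 134.]
82 -49.5 -42.0 7.75 -45.75 px [295. 130.]
86 -49.5 -42.0 7.75 -45.75 px [300. 125.]
90 -49.5 -42.0 7.75 -45.75 px [304. 121.]
94 -49.5 -42.0 7.75 -45.75 px [309. 116.]
98 -49.5 -42.0 7.75 -45.75 px [314. 111.]
102 -49.25 -42.0 7.5 -45.625 px [318. 107.]
sl 108 -3.5 3.5 7.25
sl 111 -3.5 3.75 7.5
sl 114 -3.5 3.75 7.5
sl 117 -3.5 3.75 7.5
sl 120 -3.75 3.5 7.5
```

Run:
```python
from bend import *
table(np.array([-45.7,49.1]),-1,[-18,-13,-8,-4,-1,2,5,8,11,14,17,20,23,27,31])
```

```text
-18 pos [-25.6  29. ] slide [-0.   -0.74] ang -0.0
-13 pos [-29.2  32.6] slide [-0.   -1.24] ang -0.0
-8 pos [-32.7  36.1] slide [-0.   -1.74] ang -0.0
-4 pos [-35.5  38.9] slide [-0.   -2.14] ang -0.0
-1 pos [-37.7  41.1] slide [-0.   -2.44] ang -0.0
2 pos [-39.7  43.2] slide [ 0.01 -2.74] ang 0.08
5 pos [-41.5  45.6] slide [ 0.05 -3.04] ang 0.2
8 pos [-43.   48.2] slide [ 0.12 -3.33] ang 0.32
11 pos [-44.2  51. ] slide [ 0.24 -3.61] ang 0.44
14 pos [-45.1  53.9] slide [ 0.38 -3.87] ang 0.56
17 pos [-45.6  56.8] slide [ 0.55 -4.11] ang 0.68
20 pos [-45.7  59.8] slide [ 0.75 -4.34] ang 0.79
23 pos [-45.7  62.8] slide [ 0.97 -4.55] ang 0.79
27 pos [-45.7  66.8] slide [ 1.25 -4.83] ang 0.79
31 pos [-45.7  70.8] slide [ 1.53 -5.11] ang 0.79
t 9.25 board xyz mm [-20.39  23.82 198.98] toolyaw-board 44.99 tilt [0.0015 0.0021] F board [-0.09 -0.38 -1.86] T [-0.05  0.02  0.  ] w 12.0
```

Call:
jog_arm(
  targets=[
    {"slide": [0, -0.4, 0], "angular": [0, 0, 0], "gripper": 255},
    {"slide": [0, -0.8, 0], "angular": [0, 0, 0], "gripper": 255},
    {"slide": [0, -1.24, 0], "angular": [0, 0, 0], "gripper": 255},
    {"slide": [0, -1.74, 0], "angular": [0, 0, 0], "gripper": 255},
    {"slide": [0, -2.14, 0], "angular": [0, 0, 0], "gripper": 255},
    {"slide": [0, -2.44, 0], "angular": [0, 0, 0], "gripper": 255},
    {"slide": [0.01, -2.74, 0], "angular": [0, 0, 0.08], "gripper": 255},
    {"slide": [0.05, -3.04, 0], "angular": [0, 0, 0.2], "gripper": 255},
    {"slide": [0.12, -3.33, 0], "angular": [0, 0, 0.32], "gripper": 255},
    {"slide": [0.12, -3.33, 0], "angular": [0, 0, 0.32], "gripper": 255},
  ],
)

```text
time: 10.5
tcp_pos: [0.5747, 0.1002, 0.1989]
orientation: [[0.996, 0.089, 0.002], [0.089, -0.996, -0.001], [0.002, 0.002, -1.0]]
ft_force: [0.2, -0.7, -1.9]
gripper_width: 0.125
```

Run:
```python
from bend import *
table(np.array([-45.7,49.1]),-1,[11,14,17,20,23,27,31,35,40])
```

```text
11 pos [-44.2  51. ] slide [ 0.02 -0.28] ang 0.12
14 pos [-45.1  53.9] slide [ 0.08 -0.57] ang 0.24
17 pos [-45.6  56.8] slide [ 0.17 -0.86] ang 0.36
20 pos [-45.7  59.8] slide [ 0.29 -1.13] ang 0.47
23 pos [-45.7  62.8] slide [ 0.42 -1.4 ] ang 0.47
27 pos [-45.7  66.8] slide [ 0.6  -1.76] ang 0.47
31 pos [-45.7  70.8] slide [ 0.78 -2.12] ang 0.47
35 pos [-45.7  74.8] slide [ 0.96 -2.47] ang 0.47
40 pos [-45.7  79.8] slide [ 1.19 -2.92] ang 0.47
t 10.5 board xyz mm [-43.17  48.39 198.93] toolyaw-board 26.72 tilt [0.0022 0.0015] F board [ 0.4  -0.61 -1.9 ] T [-0.07  0.02 -0.05] w 11.8
```

Call:
jog_arm(
  targets=[
    {"slide": [0.02, -0.28, 0], "angular": [0, 0, 0.12], "gripper": 255},
    {"slide": [0.08, -0.57, 0], "angular": [0, 0, 0.24], "gripper": 255},
    {"slide": [0.17, -0.86, 0], "angular": [0, 0, 0.36], "gripper": 255},
    {"slide": [0.29, -1.13, 0], "angular": [0, 0, 0.466], "gripper": 255},
    {"slide": [0.42, -1.4, 0], "angular": [0, 0, 0.466], "gripper": 255},
    {"slide": [0.6, -1.76, 0], "angular": [0, 0, 0.466], "gripper": 255},
    {"slide": [0.78, -2.12, 0], "angular": [0, 0, 0.466], "gripper": 255},
    {"slide": [0.78, -2.12, 0], "angular": [0, 0, 0.466], "gripper": 255},
  ],
)

```text
time: 11.5
tcp_pos: [0.5806, 0.1222, 0.1988]
orientation: [[0.93, -0.366, 0.002], [-0.366, -0.93, -0.001], [0.003, 0.0, -1.0]]
ft_force: [0.1, -0.4, -1.5]
gripper_width: 0.128
```

Run:
```python
from bend import *
st(); snap('wrist','wrist7.png')
```

```text
t 11.5 board xyz mm [-45.81  71.1  198.82] toolyaw-board 0.09 tilt [0.0025 0.0005] F board [ 0.25 -0.35 -1.46] T [-0.07  0.11 -0.01] w 12.1
```

View pics/wrist7.png

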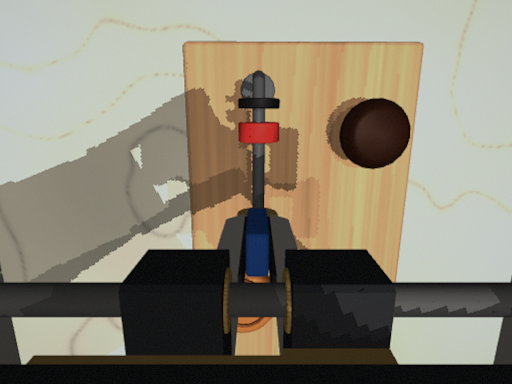

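Call:
jog_arm(
  targets=[
    {"slide": [0, -0.4, -0.03], "angular": [0, 0, 0], "gripper": 255},
    {"slide": [0, -1.0, -0.03], "angular": [0, 0, 0], "gripper": 255},
    {"slide": [0, -1.6, -0.03], "angular": [0, 0, 0], "gripper": 255},
    {"slide": [0, -2.2, -0.03], "angular": [0, 0, 0], "gripper": 255},
    {"slide": [0, -2.8, -0.03], "angular": [0, 0, 0], "gripper": 255},
    {"slide": [0, -3.4, -0.03], "angular": [0, 0, 0], "gripper": 255},
    {"slide": [0, -3.8, -0.03], "angular": [0, 0, 0], "gripper": 255},
    {"slide": [0, -4.0, -0.03], "angular": [0, 0, 0], "gripper": 255},
    {"slide": [0, -4.0, -0.03], "angular": [0, 0, 0], "gripper": 255},
  ],
)

```text
time: 12.68
tcp_pos: [0.5952, 0.1593, 0.1991]
orientation: [[0.93, -0.367, 0.002], [-0.367, -0.93, -0.001], [0.003, 0.0, -1.0]]
ft_force: [0.9, -0.2, -1.4]
gripper_width: 0.123
```

Run:
```python
from bend import *
st(); snap('wrist','wrist8.png');st()
```

```text
t 12.68 board xyz mm [-45.85 110.98 199.09] toolyaw-board 0.08 tilt [0.0025 0.0005] F board [ 0.86  0.15 -1.39] T [-0.08  0.1  -0.02] w 11.6
t 12.72 board xyz mm [-45.84 110.87 199.12] toolyaw-board 0.07 tilt [0.0025 0.0005] F board [ 0.78 -0.09 -2.48] T [-0.02  0.01  0.04] w 11.9
```

View pics/wrist8.png

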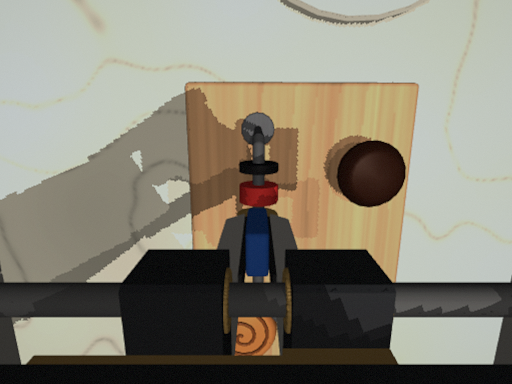

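Call:
jog_arm(
  targets=[
    {"slide": [0, -0.2, 0], "angular": [0, 0, 0], "gripper": 255},
    {"slide": [0, -0.4, 0], "angular": [0, 0, 0], "gripper": 255},
    {"slide": [0, -0.6, 0], "angular": [0, 0, 0], "gripper": 255},
    {"slide": [0, -0.8, 0], "angular": [0, 0, 0], "gripper": 255},
    {"slide": [0, -1.0, 0], "angular": [0, 0, 0], "gripper": 255},
  ],
)

```text
time: 13.35
tcp_pos: [0.5988, 0.1682, 0.1991]
orientation: [[0.93, -0.367, 0.002], [-0.367, -0.93, -0.002], [0.002, 0.002, -1.0]]
ft_force: [-3.7, -9.1, 0.2]
gripper_width: 0.125
```

Run:
```python
from bend import *
st()
```

```text
t 13.35 board xyz mm [-45.77 120.52 199.05] toolyaw-board 0.06 tilt [0.0024 0.0017] F board [-0.04 -9.83  0.23] T [-2.11  0.91 -0.07] w 11.7
```

Run:
```python
from bend import *
s=snap('wrist','wrist9.png');st(); s2=snap('side','side9.png'); st()
a=cv2.resize(s['color'][120:290,200:320,::-1],None,fx=3.3,fy=3.3,interpolation=cv2.INTER_CUBIC)
b=cv2.resize(s2['color'][100:240,180:270,::-1],None,fx=4,fy=4,interpolation=cv2.INTER_CUBIC)
h=max(len(a),len(b)); o=np.zeros((h,a.shape[1]+b.shape[1],3),np.uint8); o[:len(a),:a.shape[1]]=a; o[:len(b),a.shape[1]:]=b; cv2.imwrite('pics/c9.png',o)
```

```text
t 13.4 board xyz mm [-45.75 120.5  199.08] toolyaw-board 0.06 tilt [0.0024 0.0021] F board [-0.59 -7.7   1.14] T [-1.48  0.63  0.02] w 12.1
t 13.45 board xyz mm [-45.74 120.42 199.08] toolyaw-board 0.06 tilt [0.0024 0.0019] F board [ 0.46 -7.43  0.62] T [-1.39  0.68 -0.01] w 11.8
```

View pics/c9.png

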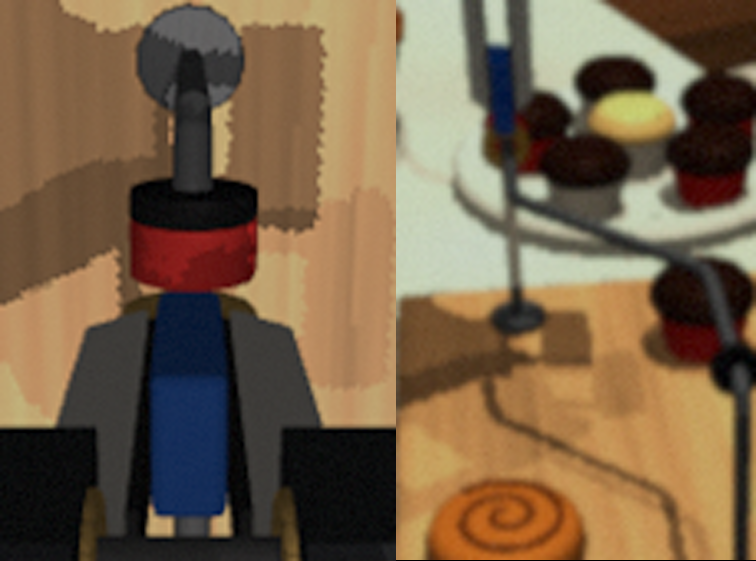

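Run:
```python
from bend import *
c=np.array([.59699,.03928]); a=np.radians(-21.59); x=np.array([np.cos(a),np.sin(a)]); y=np.array([-x[1],x[0]])
B=lambda p:np.round(np.array([(p[:2]-c)@x,(p[:2]-c)@y])*1000,1)[1]
for f,r0,r1,col in [('wrist7',90,150,258),('wrist8',155,215,258),('wrist9',155,285,258)]:
    s=ld(f+'.npy'); print(f)
    for r in range(r0,r1): print(r,s['color'][r,col-8],s['color'][r,col],'z178',B(onz(s,col,r,.178)),'z152',B(onz(s,col,r,.165)))
```

```text
wrist7
90 [68 69 69] [84 83 82] z178 152.1 z152 153.0
91 [76 77 77] [83 82 81] z178 151.6 z152 152.4
92 [88 87 88] [83 82 82] z178 151.0 z152 151.8
93 [101 100 101] [83 81 81] z178 150.5 z152 151.2
94 [102  99 101] [83 82 82] z178 149.9 z152 150.6
95 [96 95 95] [85 84 83] z178 149.4 z152 150.1
96 [87 85 87] [90 89 90] z178 148.8 z152 149.5
97 [64 62 64] [74 73 73] z178 148.3 z152 148.9
98 [24 20 22] [30 28 29] z178 147.7 z152 148.3
99 [18 19 19] [38 37 36] z178 147.2 z152 147.7
100 [22 22 20] [41 38 39] z178 146.6 z152 147.1
101 [23 23 24] [42 42 41] z178 146.1 z152 146.5
102 [23 21 22] [40 39 39] z178 145.5 z152 145.9
103 [21 21 21] [39 38 37] z178 145.0 z152 145.3
104 [23 22 21] [37 36 36] z178 144.4 z152 144.7
105 [24 23 25] [35 34 34] z178 143.8 z152 144.1
106 [24 24 24] [36 34 34] z178 143.3 z152 143.5
107 [11 14 16] [22 22 21] z178 142.7 z152 142.9
108 [99 74 51] [62 61 62] z178 142.2 z152 142.3
109 [172 130  90] [87 86 87] z178 141.6 z152 141.7
110 [158 118  82] [93 91 92] z178 141.0 z152 141.1
111 [90 67 46] [99 98 98] z178 140.5 z152 140.5
112 [147 109  74] [101  98 100] z17
[... 10575 characters left out ...]
 87] [21 45 88] z178 88.4 z152 81.4
271 [22 45 89] [19 44 88] z178 87.7 z152 80.7
272 [21 45 90] [20 45 87] z178 87.0 z152 79.9
273 [20 45 89] [19 43 88] z178 86.2 z152 79.1
274 [18 43 88] [18 44 88] z178 85.5 z152 78.3
275 [ 9 37 83] [16 41 84] z178 84.8 z152 77.6
276 [104  92  86] [45 53 76] z178 84.0 z152 76.8
277 [176 147 104] [69 70 73] z178 83.3 z152 76.0
278 [196 160 109] [77 75 75] z178 82.6 z152 75.2
279 [194 159 109] [74 74 74] z178 81.9 z152 74.4
280 [194 159 108] [76 76 76] z178 81.1 z152 73.7
281 [180 150 103] [71 71 70] z178 80.4 z152 72.9
282 [117  97  67] [48 47 47] z178 79.6 z152 72.1
283 [11 13 15] [22 21 23] z178 78.9 z152 71.3
284 [23 25 26] [26 25 24] z178 78.2 z152 70.5
```

Call:
jog_arm(
  targets=[
    {"slide": [0, 0.05, 0], "angular": [0, 0, 0], "gripper": 255},
    {"slide": [0, 0.05, 0.12], "angular": [0, 0, 0], "gripper": 255},
    {"slide": [0, 0.05, 0.25], "angular": [0, 0, 0], "gripper": 255},
    {"slide": [0, 0.05, 0.25], "angular": [0, 0, 0], "gripper": 255},
  ],
)

```text
time: 13.95
tcp_pos: [0.5986, 0.1678, 0.1963]
orientation: [[0.93, -0.367, 0.001], [-0.367, -0.93, -0.002], [0.002, 0.002, -1.0]]
ft_force: [-0.5, -2.5, -2.7]
gripper_width: 0.125
```

Run:
```python
from bend import *
st();s=snap('wrist','wrist10.png');st()
for r in range(184,212,1): print(r,s['color'][r,250],s['color'][r,258],s['color'][r,264])
```

```text
t 13.95 board xyz mm [-45.81 120.05 196.34] toolyaw-board 0.07 tilt [0.0022 0.0018] F board [ 0.49 -2.51 -2.68] T [-0.3   0.14  0.01] w 11.8
t 14.0 board xyz mm [-45.82 120.06 196.41] toolyaw-board 0.07 tilt [0.0022 0.0017] F board [ 0.66 -1.9  -2.85] T [-0.29  0.1   0.01] w 11.5
184 [5 8 4] [18 16 16] [18 16 18]
185 [6 5 5] [19 18 17] [15 14 14]
186 [14 15 14] [20 21 20] [15 15 15]
187 [15 14 13] [17 16 19] [10 10 12]
188 [11 15 11] [10 12 14] [12 13 14]
189 [24 14 12] [ 3 10 11] [20 12 11]
190 [94 21 20] [83 20 19] [93 21 19]
191 [130  27  25] [133  30  29] [135  30  27]
192 [131  26  24] [142  33  29] [139  30  29]
193 [130  25  23] [142  34  31] [138  31  27]
194 [130  26  24] [140  31  28] [139  32  29]
195 [132  28  26] [140  31  27] [129  28  24]
196 [131  26  24] [143  35  32] [113  25  24]
197 [131  25  23] [143  31  29] [106  20  20]
198 [125  21  20] [129  29  26] [106  20  18]
199 [127  26  23] [108  23  22] [105  18  18]
200 [132  27  24] [109  24  23] [107  23  21]
201 [132  27  25] [108  21  19] [107  22  21]
202 [132  28  25] [108  23  20] [104  19  15]
203 [134  27  26] [108  19  17] [107  26  25]
204 [121  22  20] [110  22  21] [104  22  20]
205 [104  21  17] [108  21  19] [105  22  21]
206 [106  20  18] [109  23  20] [105  20  17]
207 [109  21  17] [110  21  19] [107  22  19]
208 [82 20 33] [98 24 23] [84 21 29]
209 [18 27 53] [52 19 38] [25 22 46]
210 [ 9 25 53] [ 5 26 52] [ 9 26 54]
211 [ 6 26 51] [ 8 26 52] [12 23 52]
```

Call:
jog_arm(
  targets=[
    {"slide": [0, 0.06, 0.03], "angular": [0, 0, 0], "gripper": 255},
    {"slide": [0, 0.06, 0.03], "angular": [0, 0, 0], "gripper": 255},
    {"slide": [0, 0.06, 0.03], "angular": [0, 0, 0], "gripper": 215},
    {"slide": [0, 0.06, 0.03], "angular": [0, 0, 0], "gripper": 190},
    {"slide": [0, 0.06, 0.03], "angular": [0, 0, 0], "gripper": 150},
    {"slide": [0, 0.06, 0.03], "angular": [0, 0, 0], "gripper": 120},
    {"slide": [0, 0.06, 0.03], "angular": [0, 0, 0], "gripper": 120},
  ],
)

```text
time: 14.88
tcp_pos: [0.5983, 0.1672, 0.1961]
orientation: [[0.93, -0.367, 0.001], [-0.367, -0.93, -0.002], [0.002, 0.002, -1.0]]
ft_force: [0.7, 0.9, 0.1]
gripper_width: 0.518
```

Run:
```python
from bend import *
st();s=snap('wrist','wrist11.png')
```

```text
t 14.88 board xyz mm [-45.82 119.47 196.1 ] toolyaw-board 0.07 tilt [0.0022 0.0017] F board [0.32 1.08 0.11] T [-0.04  0.13 -0.06] w 48.7
```

View pics/wrist11.png

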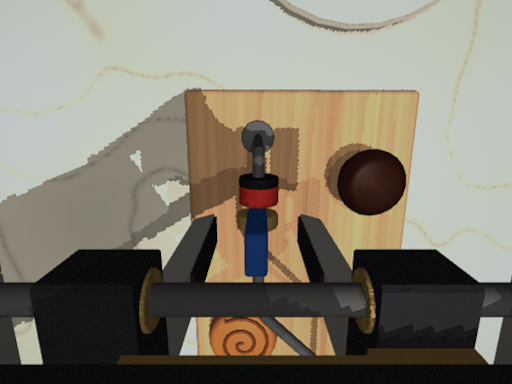

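Call:
jog_arm(
  targets=[
    {"slide": [0, 0, -2], "angular": [0, 0, 0], "gripper": 120},
    {"slide": [0, 0, -5], "angular": [0, 0, 0], "gripper": 100},
    {"slide": [0, 0, -9], "angular": [0, 0, 0], "gripper": 100},
    {"slide": [0, 2, -14], "angular": [0, 0, 0], "gripper": 100},
    {"slide": [0, 4, -17], "angular": [0, 0, 0], "gripper": 100},
    {"slide": [0, 6, -17], "angular": [0, 0, 0], "gripper": 100},
    {"slide": [0, 6, -17], "angular": [0, 0, 0], "gripper": 100},
  ],
)

```text
time: 15.8
tcp_pos: [0.5757, 0.1109, 0.3652]
orientation: [[0.93, -0.368, 0.0], [-0.368, -0.93, -0.003], [0.001, 0.002, -1.0]]
ft_force: [0.6, -0.2, -1.7]
gripper_width: 0.605
```

Run:
```python
from bend import *
st();s=snap('wrist','wrist12.png'); s2=snap('side','side12.png')
a=cv2.resize(s['color'][60:260,190:330,::-1],None,fx=3,fy=3,interpolation=cv2.INTER_CUBIC)
b=cv2.resize(s2['color'][100:350,160:300,::-1],None,fx=2.4,fy=2.4,interpolation=cv2.INTER_CUBIC)
h=max(len(a),len(b)); o=np.zeros((h,a.shape[1]+b.shape[1],3),np.uint8); o[:len(a),:a.shape[1]]=a; o[:len(b),a.shape[1]:]=b; cv2.imwrite('pics/c12.png',o)
```

```text
t 15.8 board xyz mm [-46.13  58.75 365.21] toolyaw-board -0.01 tilt [0.0011 0.0024] F board [ 0.66  0.   -1.72] T [-0.05  0.09 -0.03] w 56.9
```

View pics/c12.png

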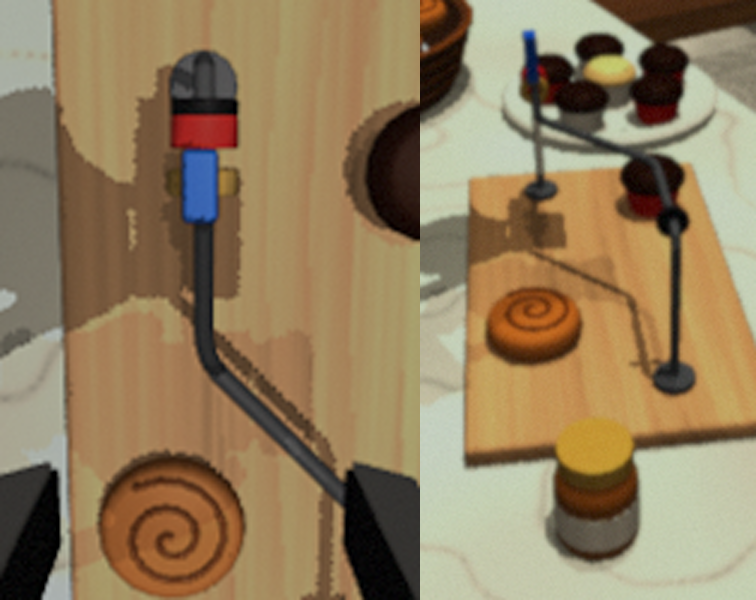

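Run:
```python
from bend import *
c=np.array([.59699,.03928]); a=np.radians(-21.59); x=np.array([np.cos(a),np.sin(a)]); y=np.array([-x[1],x[0]])
B=lambda p:np.round(np.array([(p[:2]-c)@x,(p[:2]-c)@y])*1000,1)[1]
s=ld('wrist12.npy')
for r in range(86,137): print(r,s['color'][r,252],s['color'][r,258],s['color'][r,266],'z178',B(onz(s,258,r,.178)),'z216',B(onz(s,258,r,.216)))
```

```text
86 [52 51 51] [71 71 69] [86 84 86] z178 154.6 z216 151.7
87 [49 49 49] [72 72 70] [85 83 84] z178 153.6 z216 150.8
88 [47 47 48] [69 70 69] [86 84 85] z178 152.5 z216 149.9
89 [54 53 53] [68 69 69] [85 85 84] z178 151.5 z216 148.9
90 [74 74 74] [69 71 70] [87 85 85] z178 150.5 z216 148.0
91 [87 87 88] [72 71 71] [88 87 88] z178 149.5 z216 147.1
92 [68 65 67] [57 56 55] [68 67 67] z178 148.4 z216 146.2
93 [14 12 14] [30 29 29] [20 18 19] z178 147.4 z216 145.3
94 [12 10 12] [33 32 31] [14 15 14] z178 146.4 z216 144.3
95 [17 16 14] [32 30 31] [15 13 15] z178 145.3 z216 143.4
96 [13 16 17] [29 29 29] [ 9 11 11] z178 144.3 z216 142.5
97 [22 11 10] [32 19 21] [ 8  9 10] z178 143.2 z216 141.6
98 [120  25  23] [121  28  27] [116  25  22] z178 142.2 z216 140.6
99 [166  35  31] [169  50  43] [164  34  31] z178 141.2 z216 139.7
100 [163  34  30] [164  49  43] [160  34  30] z178 140.1 z216 138.8
101 [163  35  32] [163  47  42] [158  33  30] z178 139.1 z216 137.8
102 [162  35  31] [164  48  41] [157  31  29] z178 138.0 z216 136.9
103 [161  35  32] [162  46  41] [157  31  29] z178 137.0 z216 136.
[... 1524 characters left out ...]
9] [115  85  58] z178 112.4 z216 114.1
127 [ 48  92 169] [ 57 102 178] [115  86  58] z178 111.4 z216 113.1
128 [ 49  92 167] [ 58 101 178] [115  85  57] z178 110.3 z216 112.1
129 [ 50  92 169] [ 57 100 177] [115  85  59] z178 109.2 z216 111.1
130 [ 49  93 170] [ 58 101 179] [115  85  58] z178 108.1 z216 110.2
131 [ 46  87 159] [ 56  98 174] [116  86  60] z178 107.0 z216 109.2
132 [ 35  71 133] [ 48  88 159] [116  87  60] z178 105.9 z216 108.2
133 [ 25  53 104] [ 33  66 123] [115  86  58] z178 104.8 z216 107.2
134 [59 48 58] [25 33 57] [115  86  59] z178 103.7 z216 106.3
135 [86 63 40] [33 32 31] [115  85  59] z178 102.6 z216 105.3
136 [86 64 43] [34 33 34] [115  85  59] z178 101.5 z216 104.3
```

Run:
```python
from bend import *
s=snap('top','top13.png'); o=ld('top1.npy')
for n,q in [('before',o),('after',s)]:
    hsv=cv2.cvtColor(q['color'],cv2.COLOR_RGB2HSV)
    m=cv2.inRange(hsv,(22,150,80),(32,255,255)); M=cv2.moments(m,True); print(n,'jam',M['m10']/M['m00'],M['m01']/M['m00'])
    d=cv2.inRange(hsv[125:180,160:205],(0,0,0),(180,255,75)); M=cv2.moments(d,True); print(n,'muffin',M['m10']/M['m00'],M['m01']/M['m00'])
print(bot.sign_off())
```

```text
before jam 307.3879518072289 254.2722891566265
before muffin 22.71577380952381 31.860119047619047
after jam 323.42857142857144 259.9357142857143
after muffin 19.90680473372781 28.80325443786982
the job is handed in; nothing more can be done
None
```

View pics/top13.png

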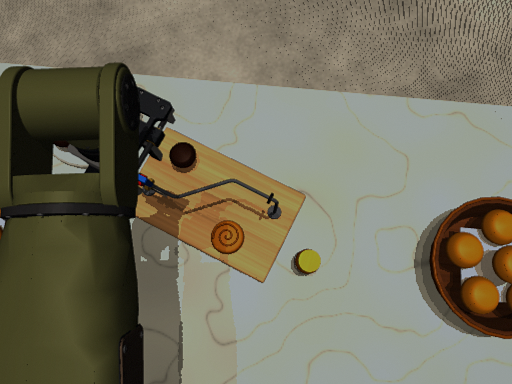

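I slid the sign round both bends, pushed the red collar home, and left the sign hanging with the gripper clear above it. The job was handed in at about 16 s of the 64 s allowed.

- **On the wire:** the wrist force read about the sign's own weight at every stop along the straights and bends. The most I read was about 10 N along the wire while pushing the collar. I only read forces at stops, not between them.
- **Collar:** the wrist camera put its travel during the push at about 8.6 mm, and no gap shows against the black end disc. Its force had also risen past the 3 N it takes to slide, which fits it being against the end stop.
- **Sign:** it hangs free behind the collar, with its ring centred about 6 mm short of the stated 76 mm point. The blue grip block is longer than the ring and seems to meet the collar first, so I think the block pushed it rather than the ring.
- **Pastries and jar:** my automatic before-and-after comparison of the jam jar and muffin disagreed by 3 to 17 pixels. The arm and its shadow appear in the second picture, and the colour masks also take in other objects. In the last top view all three stand where they did: muffin at (183,156), roll at (227,237), jar lid at (308,261).

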